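# Clamp a film tank in the rocking agitator

## Robot

A 6-joint arm with a two-finger parallel gripper is mounted at the origin on the work surface; the furniture and walls round the work are solid. World frame = base frame: x ahead of the robot, y to its left, z up, the work surface at z = 0. Lengths are in m, angles in rad, forces in N, time in s.
With the tool pointing down it reaches from about 0.375 to 0.975 m from the base axis. Payload 3.8 kg.
Tool frame: the origin (TCP) lies between the finger pads; the fingertips stand 17 mm ahead of it and the grasp point (between the pads) lies 2 mm behind it; z points along the fingers, y is the line along which they close (so a half turn about z gives the same grasp; the last joint's range is limited). The gripper opens to 85 mm and grips with 20 to 120 N. Pads are 22 mm wide; open, the fingers measure 114 mm over their backs; the gripper's body (76 mm by 85 mm) begins 54 mm behind the grasp point. The pads swing forward as they close: fully open they stand 13 mm farther back than shut.
Start: joints at [1.164, 0.264, 1.604, -0, 1.274, -0.037], TCP at [0.244, 0.629, 0.214] pointing down, gripper open.
Joint ranges: [-2.63, 2.63], [-0.94, 2.18], [0.31, 2.57], [-1.31, 4.45], [0, 2.66], [-2.55, 2.55]. Speed limits (rad/s): [2.57, 2.57, 3.14, 3.14, 3.14, 3.14].

## Interface

Orientations are given as a rotation vector (axis times angle).
In Python, from workcell import bot gives the robot as it stands.
- The arm moves only by the tool play_rows, never from a script. Its argument "steps" is one flat list of numbers, 4 for each row, row after row: the shift along the tool's x, y, z in m, then the turn about the tool's z in rad. A call has 1 to 10 rows; each row is the pose to reach, as a shift and turn from the pose commanded when the call began, along the tool's axes at that moment; what a row does not reach only later rows make up. A row lasts 1/8 s, in which the tool goes at most 62.5 mm and 10.7 degrees, less where a joint would pass 70% of its speed; a pose out of reach is approached as far as the arm can. A call with a gripper value outside its range is refused whole. "jaw" is the closure in counts, from 0 (fully open) to 255 (shut), set as the call begins (left out, the last holds). The fingers move at their own pace and stop on an object; "grip_force" is the grip in N (left out, the last holds). Time passes only in rows, so rows that repeat a pose let the fingers close. It gives the time, the measured TCP pose, the force, the opening and the grip force at its end, in the units of the state.
- bot.read_state(): the state, without advancing time (a new reading comes with each control period).
- bot.read_camera(name): name is "scene" or "side" or "wrist"; returns a dict with "pixels" (420x560x3 uint8, blue, green, red), "mtx" (3x3 intrinsics, pixels), "R" (3x3) and "t" (3): a world point X has camera coordinates R X + t. Camera axes: x right, y down, z forward; pixel columns grow to the right and rows downward; lengths in m; the calibration is good to about 2 mm. A picture is of the moment at which its call begins. There is no depth.
- bot.finish_job(): hands the job in; it is judged then, once.
The state is a dict: "time": time; "q": joint angles; "joint_vel": joint speeds; "joint_torque": joint torques, N m; "tool_pos": TCP position; "tcp_rot": TCP orientation; "wrist_force": force on the tool from outside, world axes, zero at the start; "torque": the same for the moment, N m; "width": opening from 0.0 (shut) to 1.0 (fully open); "grip_force": force on a finger pad.
Only numpy, scipy, OpenCV 4.12 (cv2) and the standard library are available. Lean on these libraries where they do the work, as an engineer would, in place of code of your own. Each camera call takes 0.05 s, during which the arm holds its last target. There are 200 camera calls.

## Task

Load the smaller of the two film tanks into the rocking agitator: stand it upright, fully down in the round seat, swing the clamp arm round over it until it meets its stop, then screw the ball knob down (clockwise from above) until the rubber foot bears firmly on the tank's cap, clearly snug but not forced, because the thin cap dents. Leave the large tank and the beaker where they stand, and let go of everything.

Things in the scene. Friction and masses are not known exactly. Their poses are not given: they have to be found in the camera images.
- large_tank: the larger film tank, 91 mm in diameter, 144 mm high, loose; a bystander, to be left alone. Origin: centre of its underside
- beaker: clear beaker, 71 mm in diameter, 88 mm high, loose; a bystander, to be left alone. Origin: centre of its underside
- seat (a point): centre of the floor of the agitator's round seat, a pocket 75 mm wide, 12 mm deep, with chamfered mouth, in a fixed grey metal plate 164 x 110 mm. The floor is 26 mm above the worktop. Its x points to the column (60 mm wide, centre 80 mm off, 138 mm high) that carries the arm, z up; behind that is the motor housing, 122 mm high
- clamp_pivot (a point): on the upright pivot axis of the clamp arm, 80 mm from the seat's axis along the seat's x, 147 mm above the worktop, at mid-thickness of the arm. The arm is 24 mm wide, 14 mm thick; its end bosses are 34 mm in diameter, their top 155 mm above the worktop
- clamp_screw: screw at the arm's end, with a rubber foot (26 mm) below. Origin: centre of its smooth, slippery (friction 0.35) black ball knob, 40 mm in diameter, 80 mm from the pivot axis, 32 to 44 mm above the arm's boss on a 12 mm stem. Pads hold it only across its middle height. Clockwise from above lowers knob and foot, 20 mm a turn, against 0.22 N m of dry friction (at rest it may act either way); it stays where left
- film_tank: the smaller of two plain steel film tanks, loose, 0.34 to 0.55 kg: body 68 mm in diameter; pressed-on lid 70 mm in diameter, its shoulder 80 mm up; cap on top 28 mm in diameter, 11 mm high (80 to 91 mm). Lid and cap are on tight: it can be lifted by the cap. Clamped firmly means 15 to 65 N on the cap; it dents above 90 N. Origin: centre of its underside, z up
- clamp_arm (a joint): swing of the clamp arm in rad: 0 = closed, against its stop, knob exactly over the seat's axis; grows as it swings open, counterclockwise from above (up to 1.75); stays where left (0.12 N m). With tank and arm in place the sprung foot meets the cap 1.6 to 3.2 rad of knob turn after the start (unknown beforehand); each further 0.1 rad adds 8 N of pressure and 0.026 N m of torque
There are look-alikes about, which are no part of the job. Leave any orange or pink look-alike of the film_tank alone.

How it is judged:
On the way, in this order (a step that is already met when the one before it is completed fails the run):
1. the small tank stands fully down and upright in the seat (horizontal distance between film_tank and seat below 0.005 m and z of film_tank in the frame of seat below 0.003 m and angle between film_tank's own z axis and vertical below 0.05 rad), for 0.2 s.
2. the clamp arm is swung over the seated tank to its stop (all of step 1 and value of joint clamp_arm below 0.05 rad), for 0.2 s.
3. the foot bears firmly on the cap (all of step 2 and contact force between clamp_screw and film_tank above 15 N), for 0.2 s.
At the end, for the whole second after the job is handed in: The small tank stands upright (3 deg) and fully down (3 mm) in the seat, within 5 mm of its axis, at rest; the clamp arm is at its stop (0.05 rad); the foot presses on the cap with 15 to 65 N after everything has been released (all of step 3 and contact force between clamp_screw and film_tank below 65 N and linear speed of film_tank below 0.02 m/s); the robot touches nothing.
It fails at once if the cap is dented: the foot presses on the tank with more than 90 N (contact force between clamp_screw and film_tank above 90 N).
It fails at once if the small tank is tipped by more than 30 degrees (angle between film_tank's own z axis and vertical above 0.52 rad).
It fails at once if the large tank is shoved more than 25 mm (distance of large_tank from where it was at the start of the episode above 0.025 m).
It fails at once if the beaker is shoved more than 25 mm (distance of beaker from where it was at the start of the episode above 0.025 m).
It also fails if it takes over 72 s, if anything falls off the work surface, if the arm or the gripper's body presses on something with over 40 N, if the wrist force passes 120 N, or if a joint passes its speed limit or range.

## Working session

There is one attempt and no reset: what is moved stays moved. The work goes in short steps, Python scripts to look and compute and a tool call to move; the robot and the scene stay as the last step left them, time stands still between calls to the robot, and variables do not carry over. Pictures are saved under pics/ and viewed, at most 10 in all, crops included, and the job is handed in when it is done.

Besides the shell and the picture viewer there is one more tool, called as name(argument=value, ...) on one line, values as JSON. play_rows: Moves the arm, as the interface text tells. Its arguments: {"type":"object","properties":{"steps":{"type":"array"},"jaw":{"type":"number"},"grip_force":{"type":"number"}},"required":["steps"]}

```bash
mkdir -p pics; cat > h.py <<'E'
import numpy as np, cv2
from workcell import bot
def ray(c,u,v):
    d=np.linalg.inv(c["mtx"])@np.array([u,v,1.]); R=np.array(c["R"]); o=-R.T@np.array(c["t"]); return o,R.T@d
def onz(c,u,v,z):
    o,d=ray(c,u,v); return o+d*(z-o[2])/d[2]
def proj(c,X):
    p=np.array(c["mtx"])@(np.array(c["R"])@np.array(X,float)+np.array(c["t"])); return p[:2]/p[2]
def tri(c1,p1,c2,p2):
    o1,d1=ray(c1,*p1);o2,d2=ray(c2,*p2)
    s=np.linalg.lstsq(np.c_[d1,-d2],o2-o1,rcond=None)[0]
    a=o1+d1*s[0];b=o2+d2*s[1];return (a+b)/2,np.linalg.norm(a-b)
E
python3 - <<'E'
from h import *
ims=[]
for n in("scene","side"):
    c=bot.read_camera(n); np.savez(f"pics/{n}0.npz",**c); cv2.imwrite(f"pics/{n}0.png",c["pixels"])
    print(n,-np.array(c["R"]).T@c["t"],c["mtx"][0])
c=bot.read_camera("wrist"); np.savez("pics/wrist0.npz",**c)
s=bot.read_state(); print(s)
E
```

```text
scene [-0.03936773 -0.38790898  0.79857554] [446.75074061   0.         284.54682724]
side [0.50874785 0.95600549 0.50893357] [382.154395    0.        277.1571153]
{'time': 0.15, 'q': array([ 1.16411142e+00,  2.64605659e-01,  1.60505940e+00,  6.74760037e-06,
        1.27371957e+00, -3.69207710e-02]), 'joint_vel': array([-0.00021278, -0.00109634, -0.00345421,  0.000289  ,  0.00012831,
        0.00018272]), 'joint_torque': array([ 5.05884800e-04, -5.15908849e+01, -3.67957234e+01,  4.63688173e-05,
        8.10641621e-03, -1.95525780e-05]), 'tool_pos': array([0.24371594, 0.62881956, 0.21313133]), 'tcp_rot': array([-5.77450109e-01, -3.08765801e+00,  2.74327953e-03]), 'wrist_force': array([ 0.27936523, -0.60285645, -0.91808736]), 'torque': array([-0.01635691,  0.02112043,  0.01114325]), 'grip_force': 0.0, 'width': 1.0021799615155695}
```

View pics/scene0.png

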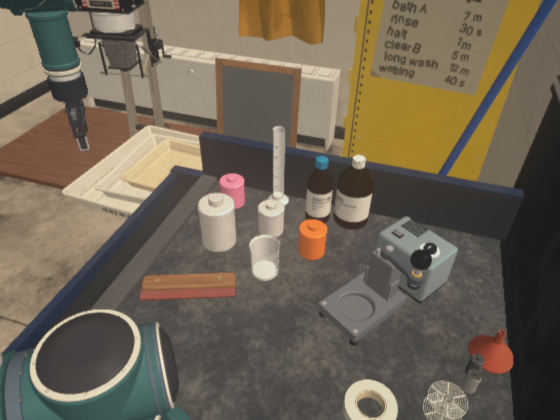

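View pics/side0.png

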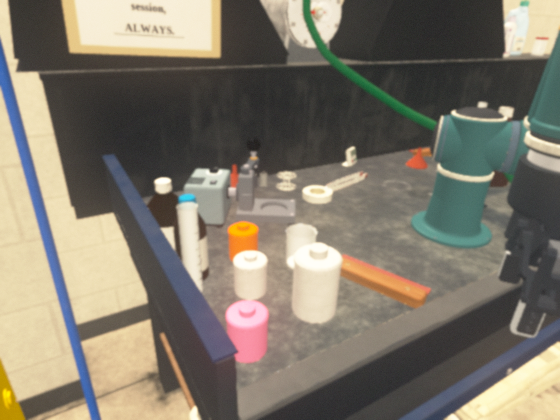

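The small tank (white, steel) has its cap at scene (271,205) and side (250,257). The large tank is at scene (217,200), the beaker at (265,258) and the seat near (355,306). The knob is near (421,260). I'll enlarge both areas.

```bash
python3 - <<'E'
from h import *
c=dict(np.load("pics/scene0.npz")); s=dict(np.load("pics/side0.npz"))
a=cv2.resize(c["pixels"][200:350,310:470],None,fx=5,fy=4,interpolation=3)
a=cv2.resize(c["pixels"][205:345,310:470],(640,560),interpolation=3); cv2.imwrite("pics/a.png",a)
b1=cv2.resize(c["pixels"][190:290,190:330],(560,400),interpolation=3)
b2=cv2.resize(s["pixels"][130:230,180:240+80],(240*0+560,400),interpolation=3)
cv2.imwrite("pics/b.png",b2)
print(tri(c,(271,205),s,(250,257)), tri(c,(421,260),s,(254,145)))
E
```

```text
(array([0.55142745, 0.29642876, 0.08328439]), np.float64(0.0019810066054563175)) (array([ 0.56459548, -0.1246504 ,  0.19525755]), np.float64(0.0019107877334470127))
```

View pics/a.png

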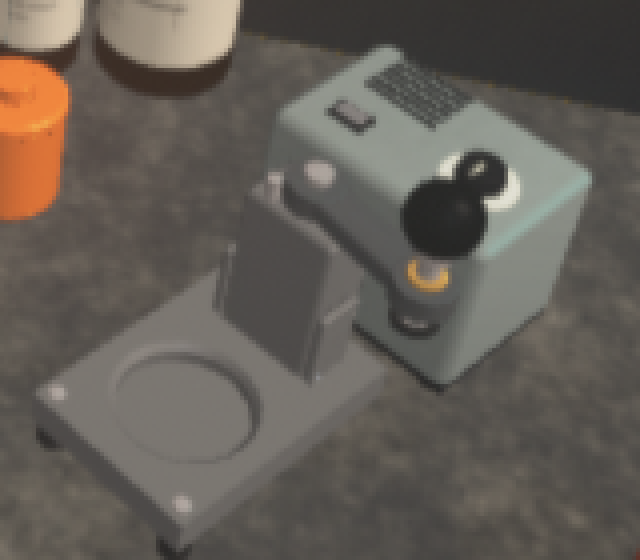

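View pics/b.png

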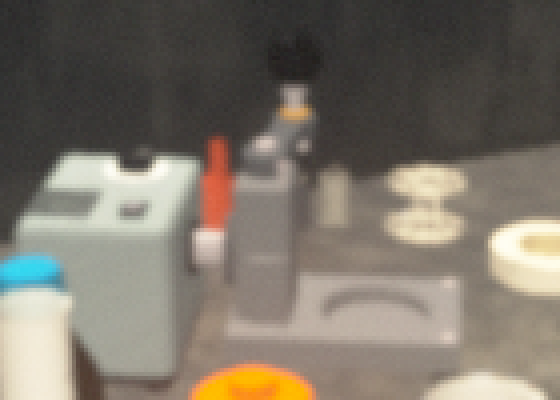

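The crop shows the seat rim ellipse centred at scene (356,306), plate screws at (324,303) and (355.5,331), and the knob at (421,260). The arm is open and pointing away to the right.

```bash
python3 - <<'E'
from h import *
c=dict(np.load("pics/scene0.npz")); s=dict(np.load("pics/side0.npz"))
f=lambda x,y:(310+x/4,205+y/4)
seat=onz(c,*f(185,404),.038)
side_seat=onz(s,180+376/4,130+303/4,.038)
sc1=onz(c,*f(57,393),.038); sc2=onz(c,*f(182,504),.038)
knob=tri(c,f(445,219),s,(180+294/4,130+55/4))[0]
print("seat",seat,side_seat,"rim w",onz(c,*f(110,390),.038),onz(c,*f(260,420),.038))
d=sc2-sc1; x=np.array([-d[1],d[0],0]);x/=np.linalg.norm(x)
print("screws",sc1,sc2,np.linalg.norm(d),"x",x)
for t in (seat,(seat+side_seat)/2):
  for sg in (1,-1):
    p=t+sg*.08*x; print("pivot",p,"px",((proj(c,[p[0],p[1],.155])-[310,205])*4), "knob d",np.linalg.norm((knob-p)[:2]), "ang",np.degrees(np.arctan2(*(knob-p)[1::-1])))
print("knob",knob)
# tank via mask, light pixels
for n,cc,box in(("scene",c,(195,245,250,292)),("side",s,(240,310,225,275))):
    r0,r1,c0,c1=box; g=cc["pixels"][r0:r1,c0:c1]; h=cv2.cvtColor(g,cv2.COLOR_BGR2HSV)
    m=((h[...,2]>140)&(h[...,1]<70)).astype(np.uint8)
    for r in range(0,r1-r0,3): 
        k=np.flatnonzero(m[r]); print(n,r+r0,(k.min()+c0,k.max()+c0,len(k)) if len(k) else None)
E
```

```text
seat [ 0.50014168 -0.04435263  0.038     ] [ 0.50202143 -0.04714376  0.038     ] rim w [ 0.47679678 -0.01123032  0.038     ] [ 0.52212824 -0.07788552  0.038     ]
screws [0.45370339 0.00628289 0.038     ] [ 0.449996   -0.08549047  0.038     ] 0.09184821764164405 x [ 0.99918503 -0.04036432  0.        ]
pivot [ 0.58007648 -0.04758177  0.038     ] px [318.06307646 181.99100476] knob d 0.07930233244979035 ang -100.91595815962005
pivot [ 0.42020688 -0.04112348  0.038     ] px [ 98.91615498 329.71368168] knob d 0.16760963624082834 ang -30.20582935939423
pivot [ 0.58101635 -0.04897734  0.038     ] px [321.34516201 182.5801387 ] knob d 0.07811901983943022 ang -101.7866944975277
pivot [ 0.42114675 -0.04251905  0.038     ] px [102.43763102 330.41064839] knob d 0.16609687141826227 ang -29.952899869173383
knob [ 0.56505908 -0.12544921  0.1976933 ]
scene 195 (np.int64(270), np.int64(285), 16)
scene 198 (np.int64(268), np.int64(288), 21)
scene 201 (np.int64(262), np.int64(288), 27)
scene 204 (np.int64(259), np.int64(286), 28)
scene 207 (np.int64(258), np.int64(284), 27)
scene 210 (np.int64(258), n
[... 868 characters left out ...]
e 264 (np.int64(225), np.int64(274), 50)
side 267 (np.int64(225), np.int64(274), 50)
side 270 (np.int64(225), np.int64(274), 50)
side 273 (np.int64(225), np.int64(274), 50)
side 276 (np.int64(225), np.int64(274), 50)
side 279 (np.int64(225), np.int64(274), 50)
side 282 (np.int64(225), np.int64(274), 50)
side 285 (np.int64(225), np.int64(274), 50)
side 288 (np.int64(225), np.int64(274), 50)
side 291 (np.int64(225), np.int64(274), 50)
side 294 (np.int64(225), np.int64(274), 50)
side 297 (np.int64(225), np.int64(274), 50)
side 300 (np.int64(225), np.int64(274), 39)
side 303 (np.int64(225), np.int64(274), 42)
side 306 (np.int64(225), np.int64(274), 44)
side 309 (np.int64(225), np.int64(274), 43)
```

```bash
python3 - <<'E'
from h import *
c=dict(np.load("pics/scene0.npz")); s=dict(np.load("pics/side0.npz"))
for n,a,z in (("small cap",(271,204),.091),("small base",(271.5,231),0.0),("large cap",(216,199),.15),("beaker base",(265,270),0.0),("beaker top",(265,243),.088),("orange cap",(313,226),.091),("pink cap",(232,180),.091),("cyl base",(279,200),0),("bottle1 base",(318,217),0),("bot2 base",(352,222),0),("wall top",(300,160),.1)):
    print(n,onz(c,*a,z))
print(tri(c,(279,127),s,(188,203)),tri(c,(322,160),s,(190,200)),tri(c,(359,160),s,(164,184)),tri(c,(216,199),s,(318,249)),tri(c,(232,179),s,(248,307)))
E
```

```text
small cap [0.54896355 0.29236623 0.091     ]
small base [5.49000332e-01 2.90237009e-01 1.11022302e-16]
large cap [0.41365642 0.335157   0.15      ]
beaker base [ 4.43597640e-01  1.92602829e-01 -1.11022302e-16]
beaker top [0.44545686 0.19376718 0.088     ]
orange cap [0.56967334 0.16105535 0.091     ]
pink cap [0.5375265  0.44236288 0.091     ]
cyl base [0.65471212 0.37891805 0.        ]
bottle1 base [0.68578004 0.24966195 0.        ]
bot2 base [0.74172145 0.17287953 0.        ]
wall top [0.73947721 0.38474262 0.1       ]
(array([0.64886542, 0.3779372 , 0.23998322]), np.float64(0.0025375949906679606)) (array([0.67730271, 0.24853405, 0.18842784]), np.float64(0.007955634340549689)) (array([0.74470532, 0.18331786, 0.19394738]), np.float64(0.0040189295061799565)) (array([0.42156916, 0.34897101, 0.13760044]), np.float64(0.0013502024526597977)) (array([0.5447463 , 0.45291469, 0.08523093]), np.float64(0.0006234089116117853))
```

play_rows(steps=[0,0,-0.05,0,0,0,-0.1,0,-0.05,-0.025,-0.1,0,-0.1,-0.05,-0.1,0,-0.15,-0.075,-0.1,0,-0.2,-0.1,-0.1,0,-0.25,-0.125,-0.1,0,-0.3,-0.15,-0.1,0,-0.35,-0.175,-0.1,0,-0.39,-0.19,-0.1,0])

```text
time: 1.4
tool_pos: [0.54, 0.3091, 0.3139]
tcp_rot: [-0.579, -3.087, 0.001]
wrist_force: [0.1, 0.3, 0.3]
width: 1.003
grip_force: 0.0
```

```bash
python3 - <<'E'
from h import *
c=bot.read_camera("wrist"); np.savez("pics/w1.npz",**c); cv2.imwrite("pics/w1.png",c["pixels"])
print(proj(c,[.549,.292,.091]), proj(c,[.549,.292,.0]),-np.array(c["R"]).T@c["t"])
E
```

```text
[276.30481306 191.98593945] [278.1639452  179.81902339] [0.47336174 0.33616125 0.47383904]
```

View pics/w1.png

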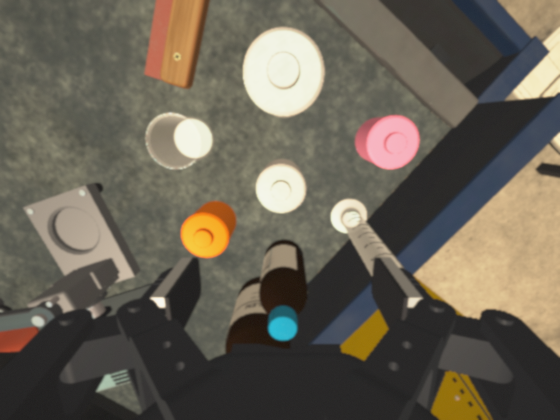

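The tank is seen from above: cap at (281,189), lid circle around (281,187). The seat is at (77,229). I'll fit both from this view.

```bash
python3 - <<'E'
from h import *
c=dict(np.load("pics/w1.npz")); h=cv2.cvtColor(c["pixels"],cv2.COLOR_BGR2HSV)
m=((h[...,2]>150)&(h[...,1]<80)).astype(np.uint8); m[:,:245]=0;m[:,318:]=0;m[:150]=0;m[225:]=0
k=max(cv2.findContours(m,0,2)[0],key=cv2.contourArea)
(u,v),r=cv2.minEnclosingCircle(k); e=cv2.fitEllipse(k); print(u,v,r,e)
print(onz(c,u,v,.078),onz(c,*e[0],.078),"cap",onz(c,281,188.5,.091),"diam",np.linalg.norm(onz(c,u-r,v,.08)-onz(c,u+r,v,.08)))
print("seat",onz(c,77,229,.038))
t=onz(c,*e[0],.079)[:2]; s=bot.read_state(); from scipy.spatial.transform import Rotation as Ro
R=Ro.from_rotvec(s["tcp_rot"]).as_matrix(); d=np.array([*t,.058])-s["tool_pos"]; print(t,"tool shift",R.T@d, s["q"])
E
```

```text
280.4082336425781 187.02809143066406 26.274845123291016 ((280.36602783203125, 187.49717712402344), (50.69502258300781, 51.16393280029297), 5.37981653213501)
[0.54708958 0.29843117 0.078     ] [0.54768577 0.29813237 0.078     ] cap [0.54683243 0.2996708  0.091     ] diam 0.0726345027451323
seat [ 0.50028822 -0.03330363  0.038     ]
[0.547498   0.29822844] tool shift [-0.00534265 -0.00485829  0.25554544] [ 0.47498451  0.12281548  1.59019747 -0.00464076  1.42796507 -0.7215001 ]
```

play_rows(steps=[-0.003,-0.003,0.04,0,-0.007,-0.0065,0.09,0,-0.007,-0.0065,0.13,0,-0.007,-0.0065,0.16,0,-0.007,-0.0065,0.16,0], jaw=0, grip_force=40)

```text
time: 2.08
tool_pos: [0.5403, 0.3014, 0.1504]
tcp_rot: [-0.576, -3.082, 0.007]
wrist_force: [-0.1, 0.2, -0.1]
width: 0.997
grip_force: 0.0
```

```bash
python3 - <<'E'
from h import *
c=bot.read_camera("wrist"); cv2.imwrite("pics/w2.png",c["pixels"])
h=cv2.cvtColor(c["pixels"],cv2.COLOR_BGR2HSV)
s=bot.read_state(); print(s["tool_pos"],s["tcp_rot"],proj(c,s["tool_pos"]),proj(c,[.5485,.296,.08]))
E
```

```text
[0.5420323  0.30228591 0.15291746] [-5.77008560e-01 -3.08553821e+00  3.05595591e-03] [287.05885564 254.10889687] [283.13769269 226.59037434]
```

View pics/w2.png

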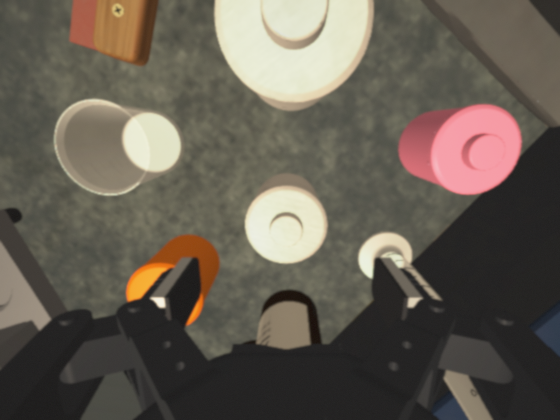

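The lid circle is at about (286,224), with its cap at (287,230), nearly central between the fingers.

```bash
cat >> h.py <<'E'
from scipy.spatial.transform import Rotation as Ro
def shift(X):
    s=bot.read_state(); R=Ro.from_rotvec(s["tcp_rot"]).as_matrix()
    return R.T@(np.array(X)-s["tool_pos"]), s
E
python3 - <<'E'
from h import *
c=bot.read_camera("wrist"); h=cv2.cvtColor(c["pixels"],cv2.COLOR_BGR2HSV)
m=((h[...,2]>150)&(h[...,1]<80)).astype(np.uint8); m[:,:235]=0;m[:,340:]=0;m[:165]=0;m[275:]=0
k=max(cv2.findContours(m,0,2)[0],key=cv2.contourArea); e=cv2.fitEllipse(k); print(e)
t=onz(c,*e[0],.08)[:2]; d,s=shift([*t,.058]); print(t,d,s["tool_pos"],Ro.from_rotvec(s["tcp_rot"]).as_matrix().round(3).tolist(), "cap",onz(c,287,230,.09))
E
```

```text
((283.6295471191406, 221.46852111816406), (77.5771484375, 81.52222442626953), 92.74443054199219)
[0.54713405 0.29868619] [-0.00510024 -0.00259279  0.09678197] [0.54329124 0.30293308 0.15478162] [[-0.932, 0.361, 0.0], [0.361, 0.932, 0.0], [-0.0, 0.0, -1.0]] cap [0.55189425 0.29990397 0.09      ]
```

play_rows(steps=[-0.003,-0.001,0.02,0,-0.006,-0.002,0.045,0,-0.006,-0.002,0.07,0,-0.006,-0.002,0.088,0,-0.006,-0.002,0.0965,0,-0.006,-0.002,0.0965,0,-0.006,-0.002,0.0965,0])

```text
time: 3.05
tool_pos: [0.5488, 0.2991, 0.0588]
tcp_rot: [0.577, 3.087, 0.002]
wrist_force: [0.7, 0.6, -0.6]
width: 1.002
grip_force: 0.0
```

play_rows(steps=[0,0,0,0,0,0,0,0,0,0,0,0,0,0,0,0,0,0,0,0,0,0,0,0,0,0,0,0], jaw=255, grip_force=40)

```text
time: 3.92
tool_pos: [0.5499, 0.2982, 0.0623]
tcp_rot: [0.576, 3.084, 0.001]
wrist_force: [-5.8, -6.6, 18.0]
width: 0.307
grip_force: 45.0
```

```bash
python3 - <<'E'
from h import *
a=bot.read_camera("scene"); b=bot.read_camera("side");np.savez("pics/sc3.npz",**a);np.savez("pics/sd3.npz",**b)
A=cv2.resize(a["pixels"][150:270,200:340],(400,343));B=cv2.resize(b["pixels"][200:340,190:330],(343,343))
cv2.imwrite("pics/ab.png",np.hstack([A,B])); print(bot.read_state())
E
```

```text
{'time': 4.025, 'q': array([ 0.45820228,  0.30227101,  1.85274184, -0.00238537,  0.98332719,
       -0.74194845]), 'joint_vel': array([-3.47249372e-05, -1.23725598e-03,  2.20399775e-03, -1.14247025e-04,
       -7.61507985e-04,  2.99943231e-04]), 'joint_torque': array([ 2.12860286e+00, -3.84264386e+01, -2.77807671e+01,  1.12581298e+00,
       -2.42947161e+00,  6.87263062e-03]), 'tool_pos': array([0.54994834, 0.29819725, 0.0623369 ]), 'tcp_rot': array([5.76148738e-01, 3.08444949e+00, 5.67281565e-04]), 'wrist_force': array([-5.43133498, -5.6539316 , 19.93986553]), 'torque': array([-1.1795039 ,  0.78430132, -0.05009341]), 'grip_force': 45.038023225279176, 'width': 0.30387433892968485}
```

View pics/ab.png

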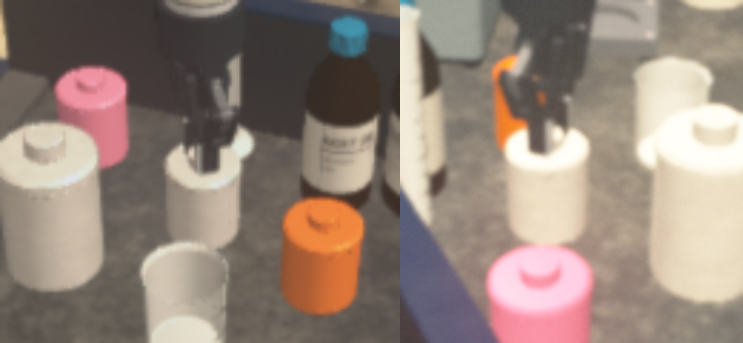

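```bash
python3 - <<'E'
from h import *
c=dict(np.load("pics/sc3.npz"));s=dict(np.load("pics/sd3.npz"))
p=bot.read_state()["tool_pos"]
for dz in(0,-.017,.03): 
    q=p+[0,0,dz]; a=proj(c,q);b=proj(s,q); print(dz,(a-[200,150])*[400/140,343/120],(b-[190,200])*343/140+[400,0])
w=bot.read_camera("wrist"); print(proj(w,p), proj(w,p-[0,0,.017]))
cv2.imwrite("pics/w4.png",w["pixels"])
# tips tri: tip in crop (208,170),(541,150)
print(tri(c,(200+208*.35,150+170*.35),s,(190+(541-400)*.408,200+152*.408)))
E
```

```text
0 [199.47124551 175.60280934] [547.76645081 161.27871051]
-0.017 [199.48632306 189.91548191] [547.85487495 178.02768333]
0.03 [199.44395215 149.69404065] [547.60622421 130.92917722]
[284.7342459  250.39351426] [284.84496938 239.54862337]
(array([0.55602129, 0.29346232, 0.06844982]), np.float64(0.00018620812988707317))
```

View pics/w4.png

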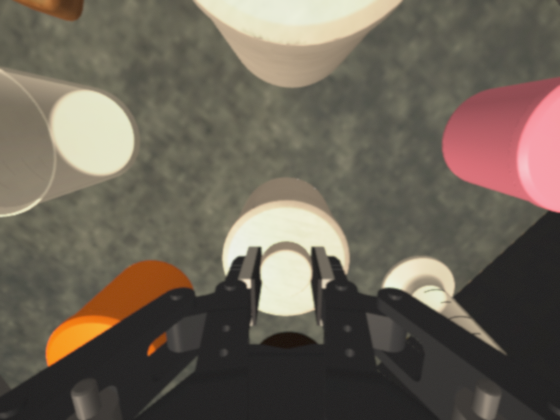

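```bash
python3 - <<'E'
from h import *
c=dict(np.load("pics/scene0.npz"));s=dict(np.load("pics/side0.npz"))
p=np.array([.2437,.6288,.2131]); y=np.array([.361,.932,0])
for z in(.1961,.2131,.24): 
  for k in(-.05,0,.05): q=np.array([*p[:2],z])+k*y; print(z,k,proj(c,q),proj(s,q))
c=dict(np.load("pics/sc3.npz"));s=dict(np.load("pics/sd3.npz"))
for z in(.045,.068,.08): print(z,onz(c,200+208*.35,150+170*.35,z),onz(s,190+(541-400)*.408,200+152*.408,z))
# cap now
print("side lid px?",proj(s,[.549,.298,.08]),proj(s,[.549,.298,0]),proj(c,[.549,.298,.08]),proj(c,[.549,.298,0]))
E
```

```text
0.1961 -0.05 [ 89.77171187 167.25566538] [495.93713489 310.29956258]
0.1961 0 [ 88.88936867 156.69444048] [501.37911959 337.42135748]
0.1961 0.05 [ 88.06269533 146.79955718] [507.98510606 370.34431119]
0.2131 -0.05 [ 87.94935452 161.25207265] [499.79540076 299.46023208]
0.2131 0 [ 87.11834302 150.78526825] [505.71205016 325.99174921]
0.2131 0.05 [ 86.34025801 140.9850866 ] [512.9188249  358.30846341]
0.24 -0.05 [ 84.9893935  151.50074676] [506.15861495 281.58355279]
0.24 0 [ 84.24423624 141.19557543] [512.88740586 307.06425812]
0.24 0.05 [ 83.54725765 131.55669219] [521.12996362 338.27732278]
0.045 [0.57526179 0.31536403 0.045     ] [0.55844965 0.25828341 0.045     ]
0.068 [0.55650258 0.29389932 0.068     ] [0.55598563 0.29287372 0.068     ]
0.08 [0.54671517 0.28270034 0.08      ] [0.55470006 0.31092084 0.08      ]
side lid px? [250.7458823 258.5420473] [250.89274202 290.23095464] [269.58064631 206.31951117] [269.61469435 229.55132505]
```

```bash
python3 - <<'E'
from h import *
w=bot.read_camera("wrist"); s=bot.read_state()
R=Ro.from_rotvec(s["tcp_rot"]).as_matrix()
for px,z in(((286.5,258.5),.08),((286,264),.091),((286,264),.085)):
    X=onz(w,*px,z); print(X,R.T@(X-s["tool_pos"]))
c=dict(np.load("pics/sc3.npz"));print("scene lid",proj(c,[.55,.298,.08]))
g=w["pixels"];h=cv2.cvtColor(g,cv2.COLOR_BGR2HSV);m=(h[...,2]>190)
for u in(235,286,340): k=np.flatnonzero(m[195:325,u])+195; print(u,k.min(),k.max())
k=np.flatnonzero(m[230,200:370])+200;print(k.min(),k.max())
for n in("scene0","sc3"):
  c=dict(np.load(f"pics/{n}.npz"));h=cv2.cvtColor(c["pixels"],cv2.COLOR_BGR2HSV);m=((h[...,2]>140)&(h[...,1]<70))
  print(n,[ (k.min()+250,k.max()+250) for r in(217,222,226) for k in[np.flatnonzero(m[r,250:292])]])
E
```

```text
[0.54725187 0.30034266 0.08      ] [ 0.00320535  0.00103235 -0.01765225]
[0.54495769 0.30094401 0.091     ] [ 0.00552135  0.00077693 -0.02866114]
[0.54781314 0.29983797 0.085     ] [ 0.00248133  0.00076956 -0.02264989]
scene lid [269.87431898 206.16234225]
235 223 257
286 201 315
340 230 260
230 340
scene0 [(np.int64(260), np.int64(283)), (np.int64(260), np.int64(283)), (np.int64(260), np.int64(283))]
sc3 [(np.int64(260), np.int64(283)), (np.int64(260), np.int64(283)), (np.int64(260), np.int64(283))]
```

play_rows(steps=[0,0,-0.004,0,0,0,-0.015,0,0,0,-0.04,0,0,0,-0.07,0,0,0,-0.1,0,0,0,-0.12,0,0,0,-0.12,0], grip_force=70)

```text
time: 5.0
tool_pos: [0.549, 0.2993, 0.1794]
tcp_rot: [0.577, 3.085, 0.003]
wrist_force: [0.3, 0.2, -5.3]
width: 0.286
grip_force: 69.9
```

play_rows(steps=[-0.004,-0.015,-0.01,-0.02,-0.013,-0.055,-0.02,-0.06,-0.024,-0.1,-0.02,-0.11,-0.035,-0.145,-0.02,-0.16,-0.046,-0.19,-0.02,-0.21,-0.057,-0.235,-0.02,-0.26,-0.068,-0.28,-0.02,-0.31,-0.077,-0.315,-0.02,-0.35,-0.082,-0.333,-0.02,-0.37,-0.082,-0.337,-0.01,-0.37])

```text
time: 6.25
tool_pos: [0.5022, -0.0462, 0.1866]
tcp_rot: [-0.003, -3.141, -0.0]
wrist_force: [0.2, -0.3, -5.6]
width: 0.289
grip_force: 70.4
```

play_rows(steps=[0,0,0.02,0,0,0,0.045,0,0,0,0.06,0,0,0,0.066,0,0,0,0.066,0])

```text
time: 6.88
tool_pos: [0.5025, -0.0449, 0.1213]
tcp_rot: [0.001, -3.141, -0.0]
wrist_force: [0.6, 0.3, -4.6]
width: 0.284
grip_force: 70.5
```

```bash
python3 - <<'E'
from h import *
a=bot.read_camera("scene"); b=bot.read_camera("side");np.savez("pics/sc5.npz",**a);np.savez("pics/sd5.npz",**b)
s=bot.read_state();print(s["tool_pos"],s["tcp_rot"],s["wrist_force"])
A=cv2.resize(a["pixels"][225:345,310:430],(400,400),interpolation=3);B=cv2.resize(b["pixels"][130:230,215:315],(400,400),interpolation=3)
cv2.imwrite("pics/ab5.png",np.hstack([A,B]))
E
```

```text
[ 0.5034459  -0.04519756  0.12250776] [-4.98280014e-04  3.14005516e+00 -2.88726308e-04] [-0.47708345  0.61829106 -4.22112909]
```

View pics/ab5.png

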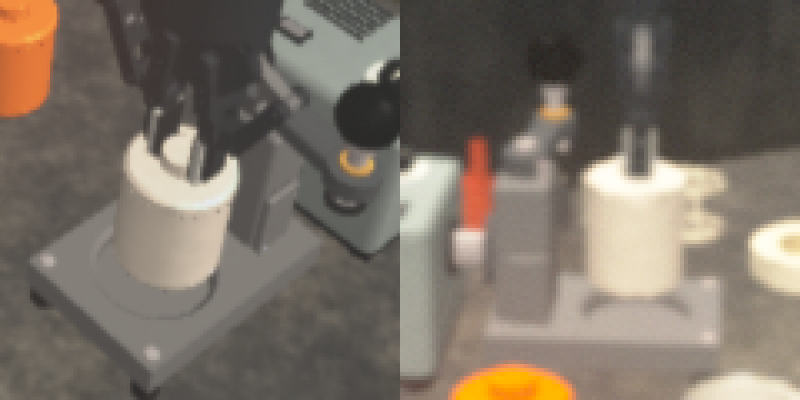

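The tank hangs about 2 cm above the seat in both views, nearly centred. I'll compare its axis with the rim numerically.

```bash
python3 - <<'E'
from h import *
for n,rows,cs in(("sc5",range(282,306,4),(335,390)),("sd5",range(176,204,4),(250,300))):
    c=dict(np.load(f"pics/{n}.npz"));h=cv2.cvtColor(c["pixels"],cv2.COLOR_BGR2HSV)
    m=((h[...,2]>130)&(h[...,0]<40)&(h[...,1]>15)) if n=="sc5" else (h[...,2]>165)
    for r in rows:
        k=np.flatnonzero(m[r,cs[0]:cs[1]])+cs[0]; print(n,r,(k.min(),k.max(),(k.min()+k.max())/2) if len(k) else None)
    print("pred axis seat(.5005,-.0455) z.062/.13",proj(c,[.5005,-.0455,.062]),proj(c,[.5005,-.0455,.13]),"10mm dx",proj(c,[.5105,-.0455,.062]),"10mm dy",proj(c,[.5005,-.0355,.062]))
E
```

```text
sc5 282 (np.int64(348), np.int64(380), np.float64(364.0))
sc5 286 (np.int64(347), np.int64(378), np.float64(362.5))
sc5 290 (np.int64(339), np.int64(378), np.float64(358.5))
sc5 294 (np.int64(335), np.int64(377), np.float64(356.0))
sc5 298 (np.int64(335), np.int64(381), np.float64(358.0))
sc5 302 (np.int64(335), np.int64(389), np.float64(362.0))
pred axis seat(.5005,-.0455) z.062/.13 [358.14716382 298.94243471] [362.30967168 276.96281925] 10mm dx [361.22151634 296.51404892] 10mm dy [354.55142743 296.17111283]
sd5 176 (np.int64(250), np.int64(296), np.float64(273.0))
sd5 180 (np.int64(261), np.int64(290), np.float64(275.5))
sd5 184 (np.int64(261), np.int64(295), np.float64(278.0))
sd5 188 (np.int64(261), np.int64(295), np.float64(278.0))
sd5 192 (np.int64(261), np.int64(285), np.float64(273.0))
sd5 196 (np.int64(261), np.int64(285), np.float64(273.0))
sd5 200 (np.int64(255), np.int64(294), np.float64(274.5))
pred axis seat(.5005,-.0455) z.062/.13 [274.7200254  198.43128232] [275.29949437 176.16050305] 10mm dx [271.23349588 198.35132511] 10mm dy [274.71167884 199.86522436]
```

```bash
python3 - <<'E'
from h import *
th=np.linspace(0,2*np.pi,90)
def disc(c,x,y,z,r):
    P=np.array([proj(c,[x+r*np.cos(t),y+r*np.sin(t),z]) for t in th]); return P.min(0).round(1),P.max(0).round(1)
c=dict(np.load("pics/sc5.npz"));s=dict(np.load("pics/sd5.npz"))
for x,y in((.5005,-.0455),(.5035,-.0455),(.5035,-.0485)):
    print(x,y,"scene base",disc(c,x,y,.0602,.034),"lid",disc(c,x,y,.1402,.035),"side base",disc(s,x,y,.0602,.034),"lid",disc(s,x,y,.1402,.035))
print("seat rim scene",disc(c,.5005,-.0455,.038,.0375),"side",disc(s,.5005,-.0455,.038,.0375))
def edges(im,r,a,b):
    g=cv2.GaussianBlur(im,(3,3),0)[r-1:r+2,a:b].astype(float).mean((0,2)); d=np.diff(g); return a+.5+d.argmax(),a+.5+d.argmin(),d.max().round(),d.min().round()
for r in(272,278,284,290,296,300): print("sc",r,edges(c["pixels"],r,338,388))
for r in(176,182,188,194,198): print("sd",r,edges(s["pixels"],r,254,292))
for n,im,u,a,b in(("sc",c["pixels"],358,290,325),("sd",s["pixels"],273,190,215)):
    g=im[a:b,u-1:u+2].astype(float).mean((1,2));d=np.diff(g);print(n,a+.5+d.argmin(),d.min())
E
```

```text
0.5005 -0.0455 scene base (array([341.9, 287.2]), array([374.3, 312.5])) lid (array([345.4, 261. ]), array([380.6, 286.8])) side base (array([262.9, 194.3]), array([286.5, 204. ])) lid (array([262.8, 168.4]), array([288. , 177.2]))
0.5035 -0.0455 scene base (array([342.9, 286.5]), array([375.2, 311.7])) lid (array([346.4, 260.3]), array([381.6, 286. ])) side base (array([261.8, 194.3]), array([285.5, 204. ])) lid (array([261.7, 168.4]), array([286.9, 177.2]))
0.5035 -0.0485 scene base (array([343.9, 287.3]), array([376.3, 312.6])) lid (array([347.6, 261.1]), array([382.8, 286.9])) side base (array([261.8, 193.9]), array([285.5, 203.5])) lid (array([261.7, 168.1]), array([286.9, 176.8]))
seat rim scene (array([339.3, 292.7]), array([374.4, 320.6])) side (array([261.6, 200.6]), array([287.5, 211.7]))
sc 272 (np.float64(377.5), np.float64(366.5), np.float64(40.0), np.float64(-42.0))
sc 278 (np.float64(373.5), np.float64(381.5), np.float64(29.0), np.float64(-50.0))
sc 284 (np.float64(354.5), np.float64(379.5), np.float64(14.0), np.float64(-43.0))
sc 290 (np.float64(364.5), np.float64(378.5), np.float64(6.0), np.float64(-38.0))
sc 296 (np.float64(345.5), np.float64(376.5), np.float64(4.0), np.float64(-27.0))
sc 300 (np.float64(363.5), np.float64(375.5), np.float64(4.0), np.float64(-25.0))
sd 176 (np.float64(260.5), np.float64(285.5), np.float64(33.0), np.float64(-9.0))
sd 182 (np.float64(260.5), np.float64(290.5), np.float64(19.0), np.float64(-17.0))
sd 188 (np.float64(261.5), np.float64(290.5), np.float64(20.0), np.float64(-4.0))
sd 194 (np.float64(261.5), np.float64(285.5), np.float64(21.0), np.float64(-21.0))
sd 198 (np.float64(261.5), np.float64(284.5), np.float64(15.0), np.float64(-17.0))
sc 310.5 -16.7777777777778
sd 203.5 -28.2222222222222
```

play_rows(steps=[0.003,0.001,0,0,0.003,0.001,0.008,0,0.003,0.001,0.016,0,0.003,0.001,0.021,0,0.003,0.001,0.025,0,0.003,0.001,0.028,0,0.003,0.001,0.028,0])

```text
time: 7.85
tool_pos: [0.4991, -0.044, 0.0929]
tcp_rot: [0.0, -3.14, -0.001]
wrist_force: [0.2, 1.8, -6.0]
width: 0.293
grip_force: 70.3
```

play_rows(steps=[0,0,0.002,0,0,0,0.004,0,0,0,0.006,0,0,0,0.007,0,0,0,0.007,0])

```text
time: 8.48
tool_pos: [0.4999, -0.0441, 0.0886]
tcp_rot: [-0.0, 3.141, 0.0]
wrist_force: [-4.2, 3.5, 8.3]
width: 0.289
grip_force: 74.1
```

play_rows(steps=[0,0,-0.002,0,0,0,-0.003,0,0,0,-0.003,0,0,0,-0.01,0,0,0,-0.03,0,0,0,-0.07,0,0,0,-0.11,0,0,0,-0.14,0,0,0,-0.14,0], jaw=90)

```text
time: 9.6
tool_pos: [0.5019, -0.0446, 0.2304]
tcp_rot: [-0.0, 3.135, -0.002]
wrist_force: [0.3, -0.1, -0.1]
width: 0.649
grip_force: 0.0
```

```bash
python3 - <<'E'
from h import *
a=bot.read_camera("scene"); b=bot.read_camera("side");np.savez("pics/sc6.npz",**a);np.savez("pics/sd6.npz",**b)
s=bot.read_state();print(s["tool_pos"],s["tcp_rot"],s["q"],s["wrist_force"],s["width"])
A=cv2.resize(a["pixels"][225:345,310:460],(450,360),interpolation=3);B=cv2.resize(b["pixels"][120:220,215:315],(340,360),interpolation=3)
cv2.imwrite("pics/ab6.png",np.hstack([A,B]))
E
```

```text
[ 0.49949575 -0.04425571  0.22651037] [-2.91464300e-04  3.14147129e+00 -1.31242146e-04] [-1.37998081e-01 -7.61948691e-02  1.95132921e+00 -6.92402089e-05
  1.26632662e+00 -1.70895921e+00] [-0.66222919 -0.57093612 -0.52970929] 0.6461435143910794
```

View pics/ab6.png

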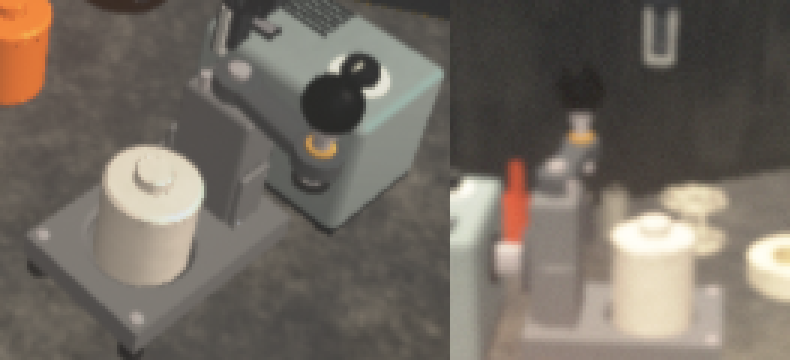

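play_rows(steps=[-0.007,-0.008,0,0.17,-0.014,-0.017,0,0.35,-0.022,-0.027,0,0.53,-0.03,-0.037,0,0.71,-0.038,-0.047,0,0.89,-0.046,-0.057,0,1.07,-0.054,-0.067,0,1.25,-0.06,-0.075,0,1.43,-0.065,-0.0815,0,1.6,-0.0655,-0.0815,0,1.76], jaw=30)

```text
time: 10.95
tool_pos: [0.5641, -0.1259, 0.224]
tcp_rot: [-2.424, -1.993, 0.004]
wrist_force: [0.1, 0.7, -0.7]
width: 0.881
grip_force: 0.0
```

```bash
python3 - <<'E'
from h import *
w=bot.read_camera("wrist");s=bot.read_state();print(s["tool_pos"],s["tcp_rot"],s["q"][5],s["width"])
np.savez("pics/w7.npz",**w)
print("pred knob px",proj(w,[.565,-.1255,.195]))
g=cv2.cvtColor(w["pixels"],cv2.COLOR_BGR2GRAY); 
m=(g<45).astype(np.uint8); m[330:]=0
for k in cv2.findContours(m,1,2)[0]:
    if cv2.contourArea(k)>400: print(cv2.boundingRect(k),cv2.contourArea(k),cv2.minEnclosingCircle(k))
c=cv2.HoughCircles(cv2.medianBlur(g,5),cv2.HOUGH_GRADIENT,1.2,30,param1=80,param2=20,minRadius=25,maxRadius=60); print(c[0][:6] if c is not None else None)
E
```

```text
[ 0.56397791 -0.1256608   0.22400528] [-2.42870857 -1.98726803  0.00401706] -0.06301264861075653 0.8853314894046855
pred knob px [288.82481558 231.8604993 ]
(362, 256, 25, 74) 961.5 ((367.5, 292.623291015625), 36.79024887084961)
(260, 200, 56, 56) 2345.0 ((287.2903137207031, 227.16128540039062), 27.970380783081055)
(428, 181, 132, 149) 9873.5 ((507.9847412109375, 255.0), 89.88088989257812)
[[205.8      119.4       46.120003]
 [144.6      261.        29.8     ]
 [286.2      227.40001   28.24    ]
 [235.8      307.80002   30.4     ]
 [407.40002  137.40001   27.04    ]
 [298.2      106.200005  48.760002]]
```

```bash
python3 - <<'E'
from h import *
w=dict(np.load("pics/w7.npz"))
for z in(.19,.195,.2): X=onz(w,287.2,227.2,z); d,s=shift([X[0],X[1],s0:=.156]); print(z,X,d)
K=np.array([*onz(w,287.2,227.2,.195)[:2]])
P=np.array([.579,-.048]);v=K-P;print(np.linalg.norm(v),np.degrees(np.arctan2(v[1],v[0]))%360)
E
```

```text
0.19 [ 0.56420544 -0.12368116  0.19      ] [0.00197124 0.00012353 0.06800579]
0.195 [ 0.56455435 -0.12191786  0.195     ] [0.00376872 0.00011648 0.0680062 ]
0.2 [ 0.56490325 -0.12015455  0.2       ] [0.0055662  0.00010943 0.06800661]
0.0753161750966803 258.9421427889739
```

play_rows(steps=[0.002,0,0.015,0,0.002,0,0.035,0,0.002,0,0.05,0,0.002,0,0.06,0,0.002,0,0.066,0,0.002,0,0.068,0,0.002,0,0.068,0])

```text
time: 11.88
tool_pos: [0.5659, -0.1239, 0.1591]
tcp_rot: [2.421, 2.002, 0.001]
wrist_force: [0.3, -0.1, 0.4]
width: 0.882
grip_force: 0.0
```

play_rows(steps=[0,0,0,0,0,0,0,0,0,0,0,0], jaw=108)

```text
time: 12.25
tool_pos: [0.5657, -0.1238, 0.159]
tcp_rot: [2.421, 2.002, 0.0]
wrist_force: [-0.4, 0.6, 0.4]
width: 0.579
grip_force: 0.0
```

```bash
cat > arc.py <<'E'
from h import *
def rows(phi1,n,lead):
    s=bot.read_state(); R=Ro.from_rotvec(s["tcp_rot"]).as_matrix(); p=s["tool_pos"]
    P=np.array([.579,-.048]); v=p[:2]-P; ph0=np.arctan2(v[1],v[0])%(2*np.pi)
    yaw=np.degrees(np.arctan2(R[1,1],R[0,1])); r0=np.linalg.norm(v); print("phi0",np.degrees(ph0),"yaw",yaw,"r",r0)
    out=[]
    for i in range(1,n+1):
        f=i/n; ph=ph0+f*(np.radians(phi1)-ph0); r=r0+f*(.0795-r0)
        X=np.array([*(P+r*np.array([np.cos(ph),np.sin(ph)])),p[2]])
        d=R.T@(X-p); out+=[round(d[0],4),round(d[1],4),0,round(f*(ph0-np.radians(phi1)),3)]
    print(out)
E
python3 -c "
from arc import *
rows(218,9,0)"
```

```text
phi0 260.02819652465513 yaw -10.83097050845395 r 0.07696130294919055
[np.float64(-0.0001), np.float64(-0.0063), 0, np.float64(0.082), np.float64(0.0003), np.float64(-0.0126), 0, np.float64(0.163), np.float64(0.0012), np.float64(-0.0189), 0, np.float64(0.245), np.float64(0.0026), np.float64(-0.0251), 0, np.float64(0.326), np.float64(0.0045), np.float64(-0.0311), 0, np.float64(0.408), np.float64(0.007), np.float64(-0.0371), 0, np.float64(0.489), np.float64(0.0099), np.float64(-0.0428), 0, np.float64(0.571), np.float64(0.0133), np.float64(-0.0483), 0, np.float64(0.652), np.float64(0.0171), np.float64(-0.0535), 0, np.float64(0.734)]
```

play_rows(steps=[0,-0.006,0,0.08,0.0003,-0.0125,0,0.163,0.001,-0.019,0,0.245,0.0025,-0.025,0,0.326,0.0045,-0.031,0,0.408,0.007,-0.037,0,0.489,0.01,-0.043,0,0.571,0.013,-0.048,0,0.652,0.017,-0.0535,0,0.734,0.017,-0.0535,0,0.734])

```text
time: 13.5
tool_pos: [0.5161, -0.0969, 0.1589]
tcp_rot: [2.977, 1.002, 0.0]
wrist_force: [0.4, -0.0, -0.1]
width: 0.575
grip_force: 0.0
```

```bash
python3 -c "
from arc import *
print(bot.read_state()['tool_pos'],bot.read_state()['wrist_force'])
rows(177.5,9,0)"
```

```text
[ 0.51609636 -0.09685309  0.15890922] [ 0.38413612 -0.00676499 -0.10832087]
phi0 217.83411829221018 yaw -52.81277869756275 r 0.07964604812677623
[np.float64(0.0002), np.float64(-0.0062), 0, np.float64(0.078), np.float64(0.0009), np.float64(-0.0124), 0, np.float64(0.156), np.float64(0.002), np.float64(-0.0185), 0, np.float64(0.235), np.float64(0.0037), np.float64(-0.0245), 0, np.float64(0.313), np.float64(0.0057), np.float64(-0.0304), 0, np.float64(0.391), np.float64(0.0083), np.float64(-0.0361), 0, np.float64(0.469), np.float64(0.0113), np.float64(-0.0415), 0, np.float64(0.548), np.float64(0.0147), np.float64(-0.0467), 0, np.float64(0.626), np.float64(0.0185), np.float64(-0.0517), 0, np.float64(0.704)]
```

play_rows(steps=[0,-0.006,0,0.078,0.001,-0.0125,0,0.156,0.002,-0.0185,0,0.235,0.0035,-0.0245,0,0.313,0.0055,-0.0305,0,0.391,0.008,-0.036,0,0.469,0.011,-0.0415,0,0.548,0.0145,-0.0465,0,0.626,0.0185,-0.0515,0,0.704,0.0185,-0.0515,0,0.704])

```text
time: 14.75
tool_pos: [0.4998, -0.0447, 0.1586]
tcp_rot: [-3.14, 0.084, 0.0]
wrist_force: [0.1, 0.3, -0.3]
width: 0.573
grip_force: 0.0
```

```bash
python3 - <<'E'
from h import *
w=bot.read_camera("wrist");s=bot.read_state();print(s["tool_pos"],s["wrist_force"],s["torque"],s["q"][5])
g=cv2.cvtColor(w["pixels"],cv2.COLOR_BGR2GRAY)
c=cv2.HoughCircles(cv2.medianBlur(g,5),cv2.HOUGH_GRADIENT,1.2,30,param1=80,param2=18,minRadius=25,maxRadius=60); print(c[0][:5] if c is not None else None)
print(proj(w,s["tool_pos"]+[0,0,.037]),proj(w,[.565,-.125,.195]))
b=bot.read_camera("side");gb=b["pixels"].max(2)
a=bot.read_camera("scene");ga=a["pixels"].max(2)
print("scene old knob",ga[252:268:3,412:430:3].tolist(),"side old",gb[137:152:3,247:262:3].tolist())
E
```

```text
[ 0.49993902 -0.0447624   0.15866648] [-0.35304662 -0.26592671  0.58962642] [-0.01315226  0.04371786 -0.01896486] 1.4852457166960185
[[295.80002  279.        43.48    ]
 [507.00003  217.8       34.48    ]
 [421.80002  304.2       45.760002]
 [ 40.2      274.2       43.36    ]
 [ 29.400002 143.40001   34.      ]]
[288.36552213 278.52461686] [475.77433051 126.46768447]
scene old knob [[165, 166, 166, 218, 205, 66], [146, 163, 165, 167, 192, 227], [115, 137, 157, 167, 166, 168], [101, 105, 128, 148, 165, 169], [102, 103, 103, 117, 140, 158], [102, 102, 102, 104, 109, 131]] side old [[56, 54, 54, 53, 54], [56, 56, 55, 53, 56], [54, 57, 54, 60, 59], [61, 54, 58, 60, 63], [61, 58, 60, 62, 66]]
```

play_rows(steps=[0,-0.002,0,0,0,-0.004,0,0,0,-0.006,0,0,0,-0.008,0,0,0,-0.008,0,0])

```text
time: 15.52
tool_pos: [0.5003, -0.0365, 0.1586]
tcp_rot: [-3.14, 0.088, -0.0]
wrist_force: [-1.0, -0.8, -0.6]
width: 0.579
grip_force: 0.5
```

play_rows(steps=[0,-0.002,0,0,0,-0.004,0,0,0,-0.006,0,0,0,-0.006,0,0])

```text
time: 16.02
tool_pos: [0.5003, -0.0352, 0.1585]
tcp_rot: [3.132, -0.086, -0.001]
wrist_force: [-1.9, -15.9, -1.1]
width: 0.577
grip_force: 8.3
```

play_rows(steps=[0,0.005,0,0,0,0.0095,0,0,0,0.0095,0,-0.1,0,0.0095,0,-0.28,0,0.0095,0,-0.46,0,0.0095,0,-0.64,0,0.0095,0,-0.82,0,0.0095,0,-1.0,0,0.0095,0,-1.18,0,0.0095,0,-1.36], jaw=20)

```text
time: 17.27
tool_pos: [0.5004, -0.0398, 0.1589]
tcp_rot: [-2.491, -1.914, -0.002]
wrist_force: [-0.1, 0.2, -0.6]
width: 0.923
grip_force: 0.0
```

play_rows(steps=[0,0,0,-0.18,0,0,0,-0.36,0,0,0,-0.54,0,0,0,-0.72,0,0,0,-0.9,0,0,0,-1.08,0,0,0,-1.26,0,0,0,-1.44,0,0,0,-1.62,0,0,0,-1.62])

```text
time: 18.52
tool_pos: [0.5003, -0.0399, 0.1589]
tcp_rot: [0.344, 3.122, 0.001]
wrist_force: [0.1, -0.7, 0.5]
width: 0.921
grip_force: 0.0
```

```bash
python3 - <<'E'
from h import *
w=bot.read_camera("wrist");s=bot.read_state();print(s["tool_pos"],s["tcp_rot"],s["wrist_force"],s["q"][5],s["width"])
g=cv2.cvtColor(w["pixels"],cv2.COLOR_BGR2GRAY)
c=cv2.HoughCircles(cv2.medianBlur(g,5),cv2.HOUGH_GRADIENT,1.2,30,param1=80,param2=18,minRadius=35,maxRadius=55); print(c[0][:5] if c is not None else None)
for z in(.19,.195,.2): print(proj(w,[*s["tool_pos"][:2],z]))
np.savez("pics/w9.npz",**w)
a=bot.read_camera("scene");b=bot.read_camera("side");np.savez("pics/sc9.npz",**a);np.savez("pics/sd9.npz",**b)
E
```

```text
[ 0.50028512 -0.0399793   0.15881436] [3.46345168e-01 3.12207764e+00 6.81193329e-04] [-0.57788999 -0.71188955 -0.12220194] -1.4797345072928243 0.9184887704763698
[[280.2      221.40001   44.72    ]
 [285.       286.2       42.44    ]
 [ 79.8       79.8       46.28    ]
 [539.4      251.40001   49.64    ]
 [108.600006 101.4       41.12    ]]
[283.93634531 276.16979415]
[283.86051469 281.39147845]
[283.77925143 286.9872543 ]
```

play_rows(steps=[0,0,0,-0.18,0,0,0,-0.36,0,0,0,-0.54,0,0,0,-0.72,0,0,0,-0.85,0,0,0,-0.85])

```text
time: 19.42
tool_pos: [0.5002, -0.0402, 0.1587]
tcp_rot: [-0.972, 2.987, 0.0]
wrist_force: [-0.0, 0.4, -0.7]
width: 0.924
grip_force: 0.0
```

play_rows(steps=[0,0,0,0,0,0,0,0,0,0,0,0,0,0,0,0,0,0,0,0,0,0,0,0,0,0,0,0], jaw=255, grip_force=60)

```text
time: 20.3
tool_pos: [0.5008, -0.0411, 0.1593]
tcp_rot: [-0.976, 2.985, -0.003]
wrist_force: [0.8, -5.3, 2.4]
width: 0.438
grip_force: 59.9
```

play_rows(steps=[0,0,0.0005,0.15,0,0,0.001,0.3,0,0,0.0014,0.45,0,0,0.0019,0.6,0,0,0.0024,0.75,0,0,0.0029,0.9,0,0,0.0033,1.05,0,0,0.0038,1.2,0,0,0.0043,1.35])

```text
time: 21.42
tool_pos: [0.5008, -0.0397, 0.155]
tcp_rot: [1.11, 2.938, 0.002]
wrist_force: [2.0, -0.4, 2.6]
width: 0.446
grip_force: 60.1
```

```bash
python3 -c "
from h import *
s=bot.read_state();print(s['torque'],s['wrist_force'],s['q'][5],s['tool_pos'],s['width'],s['joint_torque'][5])"
```

```text
[-0.23885891 -0.16653057  0.20967667] [ 2.0230085  -0.42969125  2.60523556] -0.9783427045574674 [ 0.5008098  -0.03973299  0.15496752] 0.44579978949785465 -1.0391494631767273
```

play_rows(steps=[0,0,0.0003,0.08,0,0,0.0005,0.16,0,0,0.0008,0.24,0,0,0.0009,0.28])

```text
time: 21.92
tool_pos: [0.5011, -0.0395, 0.1541]
tcp_rot: [1.504, 2.757, 0.003]
wrist_force: [3.3, -0.2, 2.6]
width: 0.44
grip_force: 60.1
```

```bash
echo "from h import *
s=bot.read_state();print(s['torque'],s['wrist_force'],s['q'][5],s['tool_pos'][2],s['width'])" > st.py; python3 st.py
```

```text
[-0.09647651 -0.22282944  0.17460332] [ 3.29056038 -0.19887846  2.60332381] -0.7016218396371169 0.15410399252328255 0.43991050548474825
```

play_rows(steps=[0,0,0.0003,0.08,0,0,0.0005,0.16,0,0,0.0008,0.24,0,0,0.0009,0.28])

```text
time: 22.42
tool_pos: [0.5013, -0.0394, 0.1532]
tcp_rot: [1.875, 2.52, 0.004]
wrist_force: [4.5, -0.0, 1.9]
width: 0.44
grip_force: 60.0
```

```bash
python3 st.py
```

```text
[-0.02526007 -0.31810554  0.23080087] [ 4.50725072 -0.02216214  1.87769348] -0.4216456310934075 0.15321185971304724 0.44017057731142695
```

play_rows(steps=[0,0,0.0002,0.06,0,0,0.0004,0.12,0,0,0.0006,0.18,0,0,0.0008,0.24])

```text
time: 22.92
tool_pos: [0.5016, -0.0393, 0.1525]
tcp_rot: [2.163, 2.277, 0.005]
wrist_force: [4.0, 0.6, 1.0]
width: 0.438
grip_force: 60.0
```

```bash
python3 st.py
```

```text
[ 0.05306159 -0.36845053  0.22340263] [4.00632346 0.58344468 1.0082064 ] -0.18135144722886654 0.15245972271940877 0.43755541011269544
```

play_rows(steps=[0,0,0.0002,0.06,0,0,0.0004,0.12,0,0,0.0006,0.18,0,0,0.0008,0.24])

```text
time: 23.42
tool_pos: [0.5019, -0.0394, 0.1518]
tcp_rot: [2.42, 2.001, 0.006]
wrist_force: [4.8, 1.0, 0.9]
width: 0.441
grip_force: 60.1
```

```bash
python3 st.py
```

```text
[ 0.10284765 -0.51759031  0.22445777] [4.75896068 0.97464967 0.93341636] 0.05862011539992483 0.15179112365118647 0.4408538633244951
```

play_rows(steps=[0,0,0.0002,0.06,0,0,0.0004,0.12,0,0,0.0006,0.18,0,0,0.0008,0.24])

```text
time: 23.92
tool_pos: [0.5022, -0.0394, 0.1512]
tcp_rot: [2.642, 1.697, 0.007]
wrist_force: [4.8, 0.2, 2.2]
width: 0.44
grip_force: 60.1
```

```bash
python3 st.py
```

```text
[ 0.16384499 -0.52564783  0.3481498 ] [4.75179636 0.24873227 2.1545933 ] 0.2985730885920594 0.15124707074006144 0.4403584703246725
```

```bash
python3 - <<'E'
from h import *
for i in range(6):
    bot.read_camera("wrist"); s=bot.read_state(); print(s["time"],s["torque"][2].round(3),s["q"][5].round(4))
E
```

```text
23.975 0.086 0.3007
24.025 0.008 0.298
24.075 -0.042 0.2974
24.125 -0.042 0.2972
24.175 -0.052 0.2972
24.225 -0.001 0.2972
```

play_rows(steps=[0,0,0.0002,0.05])

```text
time: 24.35
tool_pos: [0.5023, -0.0395, 0.1511]
tcp_rot: [2.683, 1.632, 0.007]
wrist_force: [4.7, 0.2, 3.0]
width: 0.437
grip_force: 60.1
```

```bash
python3 - <<'E'
from h import *
for i in range(6):
    s=bot.read_state(); print(s["time"],s["torque"][2].round(3),s["q"][5].round(4));bot.read_camera("wrist")
E
```

```text
24.35 0.296 0.3478
24.4 0.078 0.3498
24.45 0.06 0.3476
24.5 -0.0 0.3471
24.55 -0.035 0.347
24.6 -0.017 0.347
```

play_rows(steps=[0,0,0.0001,0.04])

```text
time: 24.78
tool_pos: [0.5023, -0.0395, 0.151]
tcp_rot: [2.715, 1.578, 0.007]
wrist_force: [5.1, 0.3, 1.7]
width: 0.442
grip_force: 60.1
```

```bash
python3 st.py
```

```text
[ 0.17524447 -0.58409661  0.24007702] [5.09314435 0.27735364 1.66068447] 0.38745393504547515 0.1510441211466318 0.4420889079768109
```

play_rows(steps=[0,0,0.0001,0.04])

```text
time: 24.9
tool_pos: [0.5023, -0.0395, 0.1509]
tcp_rot: [2.746, 1.523, 0.008]
wrist_force: [6.1, -0.5, 3.0]
width: 0.438
grip_force: 60.1
```

```bash
python3 st.py
```

```text
[ 0.15812278 -0.61866164  0.34311227] [ 6.0860964  -0.48340415  2.98294057] 0.4277339673013843 0.15093252674337862 0.4378407337390992
```

play_rows(steps=[0,0,0,0,0,0,0,0,0,0,0,0,0,0,0,0,0,0,-0.01,0,0,0,-0.04,0,0,0,-0.08,0,0,0,-0.12,0,0,0,-0.15,0,0,0,-0.15,0], jaw=0)

```text
time: 26.15
tool_pos: [0.5021, -0.0406, 0.3039]
tcp_rot: [2.743, 1.523, 0.009]
wrist_force: [0.0, -0.2, 1.0]
width: 0.999
grip_force: 0.0
```

```bash
python3 - <<'E'
from h import *
a=bot.read_camera("scene");b=bot.read_camera("side");s=bot.read_state();print(s["tool_pos"],s["wrist_force"],s["width"])
def knob(im,r0,r1,c0,c1,t):
    m=np.zeros(im.shape[:2],np.uint8); m[r0:r1,c0:c1]=(im[r0:r1,c0:c1].max(2)<t); 
    return [(cv2.boundingRect(k),cv2.contourArea(k)) for k in cv2.findContours(m,0,2)[0] if cv2.contourArea(k)>60]
print("scene",knob(a["pixels"],225,300,335,400,45),"pred",proj(a,[.5,-.041,.186]))
def edges(im,r,p,q):
    g=im[r-1:r+2,p:q].astype(float).mean((0,2)); d=np.diff(g); return p+.5+d.argmax(),p+.5+d.argmin()
for r in(196,200,203): print("side tank",edges(b["pixels"],r,254,292))
print(proj(b,[.5,-.042,.07]),proj(b,[.5,-.042,.106]))
for n,o in(("scene0",a),("side0",b)):
    c=dict(np.load(f"pics/{n}.npz"))["pixels"].astype(int); d=abs(c-o["pixels"]).max(2)
    print(n,"large/beaker diff",*( [d[170:250,195:240].mean(),d[235:280,248:283].mean()] if n=="scene0" else [d[240:320,290:342].mean(),d[225:268,285:318].mean()]))
E
```

```text
[ 0.50002922 -0.0402711   0.29988167] [ 0.55266065 -0.2546709  -0.39249923] 1.0007110802526125
scene [] pred [364.08765775 256.11133937]
side tank (np.float64(262.5), np.float64(286.5))
side tank (np.float64(254.5), np.float64(285.5))
side tank (np.float64(254.5), np.float64(284.5))
[274.9591915  196.37217277] [275.26737735 184.63319576]
scene0 large/beaker diff 4.999722222222222 5.792380952380952
side0 large/beaker diff 1.5995192307692307 1.3749119097956308
```

```bash
python3 - <<'E'
from h import *
a=bot.read_camera("scene")
g=cv2.cvtColor(a["pixels"],cv2.COLOR_BGR2GRAY)
print(g[240:272:4,352:378:4].tolist())
w=bot.read_camera("wrist");g=cv2.cvtColor(w["pixels"],cv2.COLOR_BGR2GRAY)
c=cv2.HoughCircles(cv2.medianBlur(g,5),cv2.HOUGH_GRADIENT,1.2,30,param1=80,param2=16,minRadius=16,maxRadius=32)
for k in c[0][:8]:
    print(k, onz(w,k[0],k[1],.187), w["pixels"][int(k[1]),int(k[0])])
print(proj(w,[.5,-.041,.187]))
E
```

```text
[[96, 91, 94, 87, 86, 87, 84], [88, 89, 87, 77, 84, 86, 88], [91, 86, 47, 48, 47, 62, 98], [88, 51, 48, 47, 60, 48, 96], [91, 48, 47, 48, 49, 48, 91], [82, 72, 47, 47, 48, 48, 96], [83, 93, 80, 52, 58, 91, 99], [86, 94, 141, 162, 113, 95, 83]]
[265.80002  292.2       27.880001] [ 0.42730495 -0.11277168  0.187     ] [107 122 123]
[130.20001   31.800001  29.920002] [0.46561318 0.15204471 0.187     ] [202 228 238]
[288.6 186.6  28.6] [ 0.50820424 -0.02826115  0.187     ] [25 26 26]
[341.40002 303.       20.68   ] [ 0.48924066 -0.16684913  0.187     ] [173 211 220]
[160.20001   58.2       27.279999] [0.47421241 0.12339329 0.187     ] [245 247 247]
[447.00003  142.20001   24.400002] [ 0.65270591 -0.06959473  0.187     ] [209 235 241]
[341.40002  149.40001   29.920002] [ 0.56777575 -0.02430275  0.187     ] [ 99 106 107]
[424.2       66.600006  31.240002] [ 0.66116277 -0.0007873   0.187     ] [209 226 211]
[288.32488621 201.96157606]
```

```bash
python3 -c "
from h import *
print(bot.finish_job())"
```

```text
the job is handed in; nothing more can be done
None
```

The job is handed in: small tank seated, clamp arm pushed against its stop, and knob tightened to an estimated 35 N on the cap (inferred from wrist torque, roughly ±8 N). Everything is released, and the large tank and beaker look unmoved in the camera images. I took the tank by its cap instead of its body because the fingertips sat about 35 mm farther back than the stated tool frame. The hand-in call gave no verdict.

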